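Load the solder-reel stand

ROBOT

A 6-joint arm with a two-finger parallel gripper is mounted at the origin on the work surface. World frame = base frame: x ahead of the robot, y to its left, z up, the work surface at z = 0. Lengths are in m, angles in rad, forces in N, time in s.
With the tool pointing down it reaches from about 0.375 to 0.9 m from the base axis. Payload 3.1 kg.
Tool frame: the origin (TCP) lies at the very end of the fingers, on their centre line; the grasp point (between the pads) lies manip.tcp_to_grasp behind it (manip.tcp_to_grasp is the distance from the TCP to the grasp point, in m); z points along the fingers, y is the direction in which the jaws open and shut (so a half turn about z gives the same grasp; the last joint's range is limited). The gripper opens to 87 mm and grips with 3 to 60 N. Pads are 19 mm wide; open, the fingers measure 117 mm over their backs; the gripper's body (75 mm by 190 mm) begins 51 mm behind the grasp point.
Start: joints at [1.026, 0.527, 1.433, -0, 1.181, -0.178], TCP at [0.224, 0.583, 0.223] pointing down, gripper open.
Joint ranges: [-3.08, 3.08], [-0.75, 2.2], [0.22, 2.44], [-1.43, 4.57], [0, 2.65], [-2.85, 2.85]. Speed limits (rad/s): [2.79, 2.79, 3.14, 3.14, 3.14, 3.14].

INTERFACE

Orientations are given as a unit quaternion [w, x, y, z].
In Python, from station import manip gives the robot as it stands.
- The arm moves only by the shell command python3 -m crank 'ROWS' [FORCE]. ROWS is JSON, one flat list of numbers, 7 for each row, row after row: the shift along the tool's x, y, z in mm, then the turn, a rotation vector about the tool's x, y, z in degrees, then the finger opening in mm, from 0 to 87. In form: [x, y, z, wx, wy, wz, grip, x, y, z, wx, wy, wz, grip, ...]. A call has 1 to 12 rows; each row shifts and turns the commanded pose from where the row before left it, along the tool's axes as they then stand; what a row does not reach is not made up. A row lasts 1/8 s, in which the tool goes at most 62.5 mm and 10.7 degrees, less where a joint would pass 70% of its speed; a pose out of reach is approached as far as the arm can. A call with a gripper value outside its range is refused whole. The fingers move at their own pace and stop on an object; FORCE is the grip in N (left out, the last holds). Time passes only in rows, so rows that do not move let the fingers close. It gives the time, the measured TCP pose, the force and the opening at its end, in the units of the state.
- manip.get_obs(): the state, without advancing time (a new reading comes with each control period).
- manip.snapshot(name): name is "scene" or "top"; returns a dict with "frame" (420x560x3 uint8, red, green, blue), "mtx" (3x3 intrinsics, pixels), "world_to_cam" (4x4, takes a point from world to camera coordinates). Camera axes: x right, y down, z forward; pixel columns grow to the right and rows downward; lengths in m; the calibration is good to about 2 mm. A picture is of the moment at which its call begins. There is no depth.
- manip.job_done(): hands the job in, once; it reports no verdict.
The state is a dict: "time": time; "joint_positions": joint angles; "joint_vel": joint speeds; "tau": joint torques, N m; "tool_pos": TCP position; "orientation": TCP orientation; "force": force on the tool from outside, world axes, zero at the start; "wrist_torque": the same for the moment, N m; "finger_gap": opening from 0.0 (shut) to 1.0 (fully open).
Only numpy, scipy, OpenCV 4.12 (cv2) and the standard library are available. Lean on these libraries where they do the work, as an engineer would, in place of code of your own. Each camera call takes 0.05 s, during which the arm holds its last target.

TASK

Load the empty solder stand: pick up the reel with the green flanges, which is on its sprung spindle, and fit the spindle between the stand's two end cups. Push one end into a cup until the spring gives, swing the other end down in front of the other cup and ease the spring out, without forcing anything or letting it snap across, until both ends sit fully home; then let go. Leave the red-flanged reel and everything else on the bench where it is.

Things in the scene. Friction and masses are not known exactly. Their poses are not given: they have to be found in the camera images.
- green_reel: Full solder reel to load, 0.25-0.4 kg, fixed on its spindle: two green octagonal flanges 52 mm over flats, 3 mm thick, outer faces 21 mm either side of the middle; between them the silvery round winding, 44 mm diameter, 36 mm wide (grip across it from above). Origin: on the spindle axis at mid-width, 26 mm above the mat. y axis: along the level spindle to the sprung end; z up as it lies.
- sprung_end (a point): Tip of the sprung end: bright steel plunger 10 mm thick, ball nose, tip 66 mm from the reel's origin (+y) when free. It slides up to 22 mm into the spindle: 2.5 N starts it, then 0.3 N more per mm (9.1 N at the stop). The point moves with it. The grey 16 mm sleeve round it ends 32 mm from the origin.
- stiff_end (a point): Tip of the stiff end: black pin 10 mm thick, ball nose, tip 56 mm from the reel's origin (-y); its grey 16 mm sleeve ends at 40 mm. Spindle length over both tips: 122 mm free, 100 mm fully pressed in, 110 mm once loaded.
- stand: Empty reel stand: grey base 110 (x) x 220 (y) x 8 mm, fixed. On it a steel U-bracket, clamped by two brass screws in a slot along y: two cheeks 34 mm wide, 4 mm thick, round tops 89 mm above the base's underside. Reel and stand may press on each other with 20 N at most, both ends together (loaded: 12 N). Origin: middle of the base's underside, on a 2 mm mat; z up.
- cup_line (a point): Point on the axis of both end cups (stand's y axis), 72 mm above the base's underside, over the base's middle. Cups: white, on the cheeks' inner faces, 22 mm outside, 13 mm bore, 5 mm deep, facing each other, 110 mm from floor to floor. The bracket may be clamped up to 9 mm along the slot from the middle, either way: see or feel where. Either spindle end may go in either cup.
- red_reel: A like reel on its spindle but with red flanges (same sizes, same axes and origin), to be left alone.
- flux_bottle: Small amber flux bottle, 32 mm in diameter and 75 mm tall, standing. Origin: centre of its foot.
- driver: Orange-handled screwdriver, 160 mm long, lying flat. Origin: middle of its underside.
- tweezers: Steel tweezers with blue end, 125 mm long, lying flat. Origin: their middle, underneath.
- tip_cleaner: Black tin of brass wool for cleaning soldering tips, 72 mm in diameter and 50 mm tall. Origin: centre of its foot.
- board: Green circuit board 100 by 75 mm on four black feet, 25 mm tall in all. Origin: centre underneath.
Things that resemble listed ones, but are neither listed nor needed, are in the scene too. What is shaped like the stand but orange is not meant.

How it is judged:
By the outcome, as a careful person would: the job done as asked, in the order asked, and still so for the second after the job is handed in, with the robot touching nothing.
It also fails if it takes over 48 s, if anything falls off the work surface, if the arm or the gripper's body presses on something with over 40 N, if the wrist force passes 120 N, or if a joint passes its speed limit or range.

## Working session

There is one attempt and no reset: what is moved stays moved. The work goes in short steps, Python scripts to look and compute and a shell command to move; the robot and the scene stay as the last step left them, time stands still between calls to the robot, and variables do not carry over. Pictures are saved under pics/ and viewed, and the job is handed in when it is done.

```bash
ls; mkdir -p pics; python3 - <<'E'
from station import manip
import cv2,numpy as np
print(manip.tcp_to_grasp); o=manip.get_obs(); print({k:np.round(v,4).tolist() for k,v in o.items()})
for n in("scene","top"):
    s=manip.snapshot(n); cv2.imwrite(f"pics/{n}0.png",s["frame"][:,:,::-1]); np.savez(f"pics/{n}0.npz",**s)
    print(n,s["mtx"].tolist(),np.round(s["world_to_cam"],4).tolist())
E
```

```text
pics
0.0187
{'time': 0.0, 'joint_positions': [1.0255, 0.5285, 1.4339, -0.0, 1.1814, -0.1785], 'joint_vel': [0.0013, -0.0024, -0.0002, 0.0004, 0.0003, 0.0008], 'tau': [-0.0014, -44.0046, -17.6592, 0.0633, 0.0583, -0.0002], 'tool_pos': [0.2237, 0.5828, 0.2216], 'orientation': [-0.0004, 0.1824, 0.9832, -0.001], 'force': [-0.7978, 0.5395, 1.1253], 'wrist_torque': [0.0226, 0.0143, 0.0167], 'finger_gap': 1.0022}
scene [[474.9176242912502, 0.0, 276.617857156034], [0.0, 474.9176242912502, 208.05183893260914], [0.0, 0.0, 1.0]] [[-0.727, 0.6866, -0.0028, 0.4669], [0.5414, 0.5707, -0.6174, -0.1952], [-0.4223, -0.4504, -0.7866, 1.6189], [0.0, 0.0, 0.0, 1.0]]
top [[508.63366655449283, 0.0, 276.4413055565731], [0.0, 508.63366655449283, 210.19080583699503], [0.0, 0.0, 1.0]] [[0.0305, -0.9995, 0.005, -0.1537], [-0.9792, -0.0309, -0.2005, 0.5399], [0.2006, 0.0012, -0.9797, 1.5908], [0.0, 0.0, 0.0, 1.0]]
```

View pics/scene0.png

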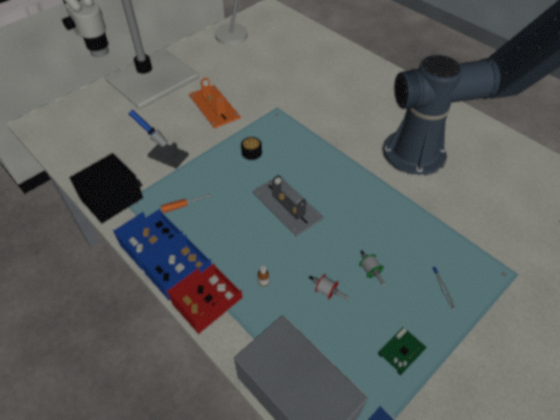

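View pics/top0.png

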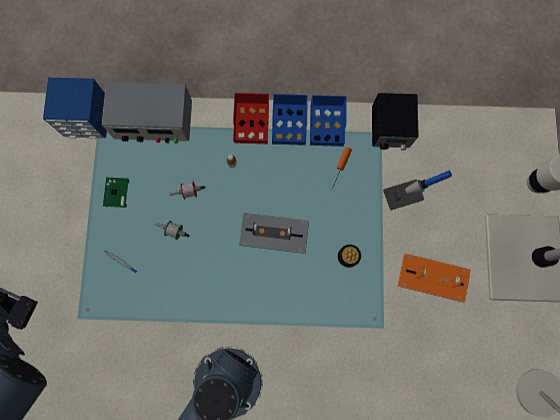

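The green reel is at scene (371,263) and top (173,230). The red reel, a lookalike, is at scene (325,287) and top (188,190). The grey stand is at scene (288,205) and top (274,233), and its orange lookalike is at scene (214,103) and top (434,278). I'll enlarge these next.

```bash
cat > h.py <<'E'
import cv2,numpy as np
from scipy.optimize import least_squares
def crop(n,u,v,w,h,out,k=8):
    im=cv2.imread(f"pics/{n}.png")[v:v+h,u:u+w]; im=cv2.resize(im,None,fx=k,fy=k,interpolation=cv2.INTER_CUBIC)
    for i in range(0,w,10):
        cv2.line(im,(i*k,0),(i*k,6),(0,0,255),1); cv2.putText(im,str(u+i),(i*k,16),0,.35,(0,0,255),1)
    for i in range(0,h,10):
        cv2.line(im,(0,i*k),(6,i*k),(0,0,255),1); cv2.putText(im,str(v+i),(8,i*k+4),0,.35,(0,0,255),1)
    cv2.imwrite(out,im)
def proj(s,p):
    M=s["world_to_cam"]; q=M[:3,:3]@np.asarray(p)+M[:3,3]; q=s["mtx"]@q; return q[:2]/q[2]
def onz(s,uv,z):
    M=s["world_to_cam"]; R=M[:3,:3]; c=-R.T@M[:3,3]; d=R.T@np.linalg.solve(s["mtx"],[uv[0],uv[1],1]); return c+d*(z-c[2])/d[2]
def tri(views):
    r=least_squares(lambda p:np.concatenate([proj(s,p)-uv for s,uv in views]),[.5,0,.05]); return r.x,r.fun
E
python3 - <<'E'
from h import *
crop("scene0",330,230,70,70,"pics/c1.png"); crop("top0",140,200,70,60,"pics/c2.png")
crop("scene0",245,165,85,75,"pics/c3.png"); crop("top0",232,205,85,55,"pics/c4.png")
E
```

```text
(no output)
```

View pics/c1.png

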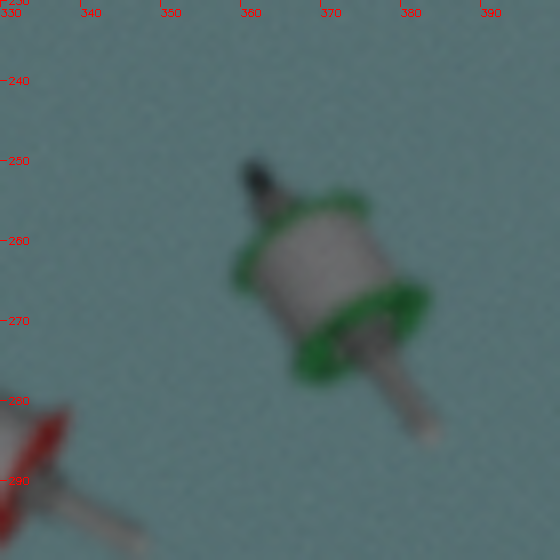

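View pics/c2.png

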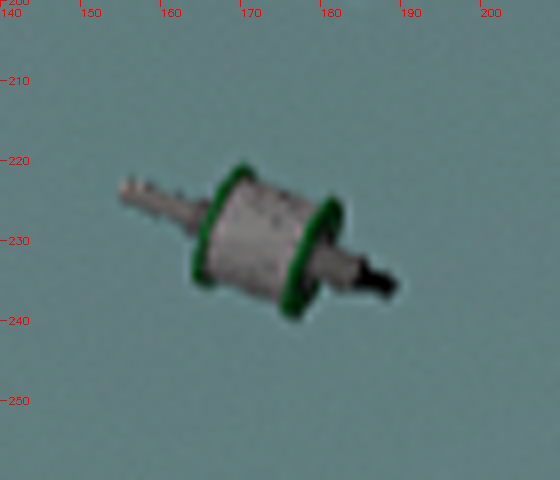

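View pics/c3.png

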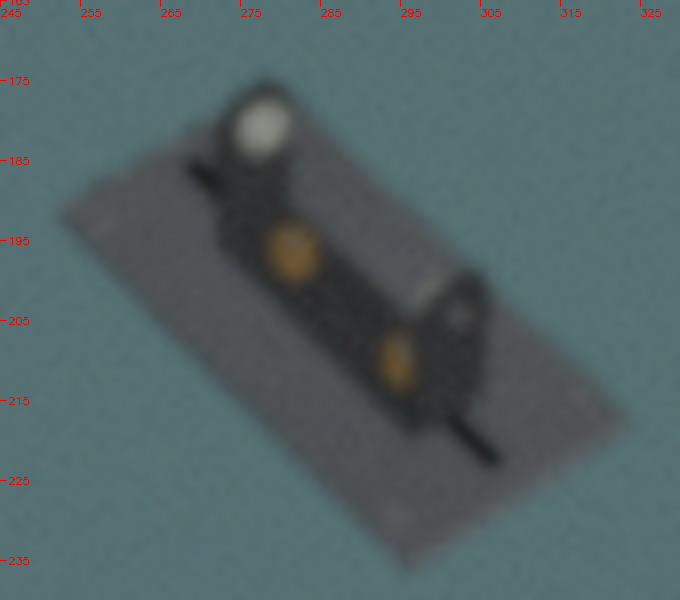

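View pics/c4.png

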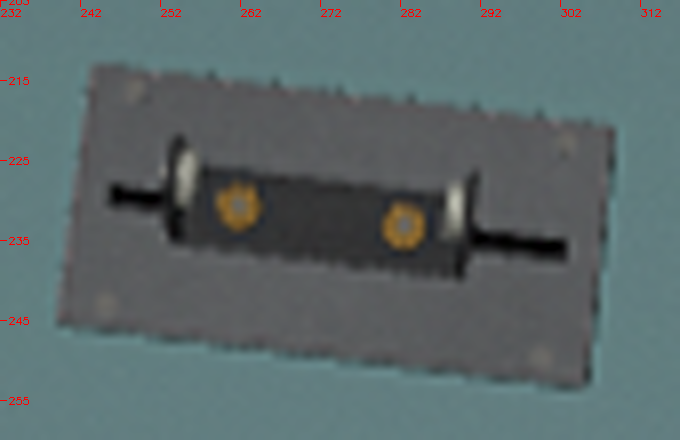

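The crops confirm that the green-flanged reel has its black stiff pin toward top (189,236) and its bright plunger toward top (155,223). The grey stand's bracket looks shifted along its slot. Next I'll fit both models to pixels from the two views.

```bash
cat > fit.py <<'E'
from h import *
S=dict(np.load("pics/scene0.npz"));T=dict(np.load("pics/top0.npz"))
t=lambda x,y:(x/8+232-.5,y/8+205-.5); s=lambda x,y:(x/8+245-.5,y/8+165-.5)
# stand: x,y,yaw; pts local
def W(p,l): c,n=np.cos(p[2]),np.sin(p[2]); return np.array([p[0]+c*l[0]-n*l[1],p[1]+n*l[0]+c*l[1],.002+l[2]])
# image left in top = +y, up = +x
B=[(T,t(95,63),(.055,.11,.008)),(T,t(613,128),(.055,-.11,.008)),(T,t(588,388),(-.055,-.11,.008)),(T,t(57,325),(-.055,.11,.008))]
def f(p,B,sh): return np.concatenate([proj(c,W(p,l)+(sh if c is S else 0))-uv for c,uv,l in B])
r=least_squares(lambda p:f(p,B,0),[.5,-.05,0]); print("top",r.x,np.round(r.fun,2))
for l in [(.055,.11,.008),(.055,-.11,.008),(-.055,-.11,.008),(-.055,.11,.008)]:
    q=proj(S,W(r.x,l)); print(l,q,"crop",(q-[245,165]+.5)*8)
p=r.x
for nm,l in dict(cupL=(0,.055,.072),cupR=(0,-.055,.072)).items():
  for d in (-.009,0,.009): 
    l2=(0,l[1]+d,.072); print(nm,d,(proj(T,W(p,l2))-[232,205]+.5)*8,(proj(S,W(p,l2))-[245,165]+.5)*8)
print("slotsL top",[(np.round((proj(T,W(p,(0,y,.008)))-[232,205]+.5)*8)).tolist() for y in (.09,-.09)])
# points: top crop->on plane
for nm,xy,z in [("slotL",(108,197),.01),("slotR",(567,249),.01),("screwL",(239,207),.018),("screwR",(405,226),.018)]:
    w=onz(T,t(*xy),z); d=w[:2]-p[:2]; c,n=np.cos(p[2]),np.sin(p[2]); print(nm,c*d[0]+n*d[1],-n*d[0]+c*d[1])
# reel
R1=lambda x,y:(x/8+330-.5,y/8+230-.5); R2=lambda x,y:(x/8+140-.5,y/8+200-.5)
for nm,a,b in [("stiff",(253,167),(394,286)),("sprung",(430,432),(122,187))]:
    print(nm,*tri([(S,R1(*a)),(T,R2(*b))]), onz(T,R2(*b),.028),onz(S,R1(*a),.028))
E
python3 fit.py
```

```text
top [ 0.47787128 -0.13022745 -0.09059873] [-0.47  0.03  0.6  -0.16  0.09  0.18 -0.21 -0.07]
(0.055, 0.11, 0.008) [295.28222583 234.53916462] crop [406.25780661 560.31331694]
(0.055, -0.11, 0.008) [250.91547339 189.66249584] crop [ 51.3237871  201.29996675]
(-0.055, -0.11, 0.008) [278.24076109 173.64671044] crop [269.92608869  73.17368352]
(-0.055, 0.11, 0.008) [323.35471623 216.02184336] crop [630.83772986 412.17474685]
cupL -0.009 [222.94925375 185.76396432] [415.61843266 271.82017956]
cupL 0 [200.45520683 183.0424894 ] [431.31398788 286.75754187]
cupL 0.009 [177.9660092  180.32160117] [447.1087383  301.78930764]
cupR -0.009 [498.26893118 219.07391522] [231.45435933  96.55237608]
cupR 0 [475.71548805 216.34525416] [246.00941945 110.4043363 ]
cupR 0.009 [453.16691344 213.61718212] [260.65304628 124.3405849 ]
slotsL top [[121.0, 199.0], [555.0, 251.0]]
slotL 8.347377183711216e-05 0.09560892101627744
slotR 0.001566648727684341 -0.09478115682316231
screwL 0.0012366712451921018 0.04109212992840575
screwR 0.001689358281678732 -0.027466755699853566
stiff [0.45651722 0.14774233 0.02796399] [-0.58604309 -0.07814827 -0.58536794  0.35506758] [0.45773719 0.14590971 0.028     ] [0.45554199 0.14905934 0.028     ]
sprung [0.49467613 0.25902144 0.03035504] [-0.00365439 -0.00044001 -0.00393306  0.00222121] [0.49508719 0.25958148 0.028     ] [0.49334126 0.25848219 0.028     ]
```

```bash
cat > ov.py <<'E'
from h import *
def cam(n): return dict(np.load(f"pics/{n}.npz"))
def W(p,l): c,n=np.cos(p[2]),np.sin(p[2]); return np.array([p[0]+c*l[0]-n*l[1],p[1]+n*l[0]+c*l[1],.002+l[2]])
a=np.linspace(0,2*np.pi,33)
def stand_lines(off):
    L=[[(.055,.11,.008),(.055,-.11,.008),(-.055,-.11,.008),(-.055,.11,.008),(.055,.11,.008)]]
    for sg in(1,-1):
        for y in (.055,.059):
            L.append([(-.017,sg*y+off,.008),(-.017,sg*y+off,.072)]+[(-.017*np.cos(t),sg*y+off,.072+.017*np.sin(t)) for t in np.linspace(0,np.pi,17)]+[(.017,sg*y+off,.008)])
        for r in(.011,.0065): L.append([(r*np.cos(t),sg*.05+off,.072+r*np.sin(t)) for t in a])
    return L
def draw(n,u,v,w,h,out,lines,k=8,col=(0,255,255),shift=(0,0),base=None):
    s=cam(n); im=cv2.imread(f"pics/{n}.png")[v:v+h,u:u+w]; im=cv2.resize(im,None,fx=k,fy=k,interpolation=cv2.INTER_CUBIC)
    for L in lines:
        q=np.array([(proj(s,p)+shift-[u,v]+.5)*k for p in L]); cv2.polylines(im,[np.round(q*16).astype(int)],False,col,1,cv2.LINE_AA,4)
    cv2.imwrite(out,im)
E
python3 - <<'E'
from ov import *
p=[.4779,-.1302,-.0906]
L=[[W(p,q) for q in l] for l in stand_lines(.0068)]
draw("scene0",245,165,85,75,"pics/d1.png",L,shift=(.7,1.3)); draw("top0",232,205,85,55,"pics/d2.png",L)
E
```

```text
(no output)
```

View pics/d1.png

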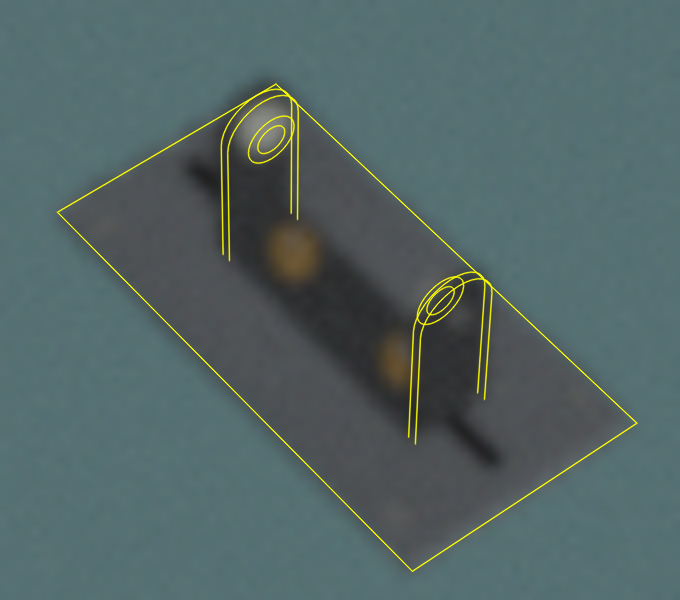

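View pics/d2.png

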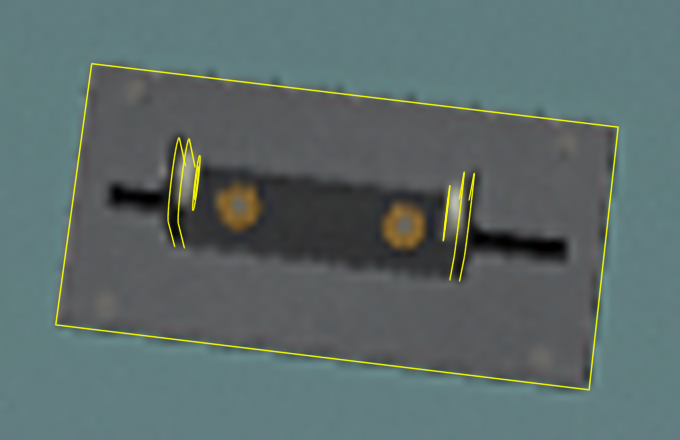

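The top-view overlay fits with the bracket offset about +7 mm along the stand's y. The scene view differs by about 1 px. My plan is to grip the winding with tool x along the spindle and put the sprung end in the +y cup. First I'll move above the reel.

```bash
python3 -m crank '[-37,-27,0,0,0,0,87,-37,-27,0,0,0,0,87,-37,-27,0,0,0,0,87,-37,-27,0,0,0,0,87,-37,-27,0,0,0,0,87,-37,-27,0,0,0,0,87,-37,-27,0,0,0,0,87,-37,-27,0,0,0,0,87,-37,-27,0,0,0,0,87,-37,-27,0,0,0,0,87,0,0,0,0,0,0,87]' 40
python3 -m crank '[0,0,10,0,0,10,87,0,0,10,0,0,10,87,0,0,10,0,0,10,87,0,0,10,0,0,10,87,0,0,10,0,0,10,87,0,0,10,0,0,10,87,0,0,10,0,0,10,87,0,0,10,0,0,10,87,0,0,0,0,0,7,87,0,0,0,0,0,0,87]'
cat > st.py <<'E'
from station import manip
import numpy as np
from scipy.spatial.transform import Rotation as Ro
o=manip.get_obs(); q=o["orientation"]; R=Ro.from_quat([q[1],q[2],q[3],q[0]]).as_matrix()
if __name__=="__main__":
    print("t",round(o["time"],2),"tcp",np.round(o["tool_pos"]*1 if hasattr(o["tool_pos"],'shape') else np.array(o["tool_pos"]),4),"x",np.round(R[:,0],3),"y",np.round(R[:,1],3),"z",np.round(R[:,2],3),"yawx",np.round(np.degrees(np.arctan2(R[1,0],R[0,0])),2),"F",np.round(o["force"],1),"M",np.round(o["wrist_torque"],2),"gap",round(float(o["finger_gap"])*87,1),"q",np.round(o["joint_positions"],2))
E
python3 st.py
```

```text
time: 1.48
tool_pos: [0.4745, 0.1963, 0.2223]
orientation: [0.0, 0.185, 0.983, -0.0]
force: [0.4, 0.3, 0.0]
finger_gap: 0.997
time: 2.72
tool_pos: [0.4717, 0.1995, 0.1422]
orientation: [-0.0, 0.808, 0.589, -0.001]
force: [0.5, -0.5, 0.2]
finger_gap: 0.998
t 2.73 tcp [0.4717 0.1995 0.1422] x [ 0.307  0.952 -0.   ] y [ 0.952 -0.307 -0.001] z [-0.001  0.    -1.   ] yawx 72.13 F [ 0.5 -0.5  0.2] M [-0.12  0.07 -0.05] gap 86.8 q [0.18 0.5  1.79 0.   0.85 0.49]
```

```bash
cat > snap.py <<'E'
import sys
from station import manip
import cv2,numpy as np
for n in("scene","top"):
    s=manip.snapshot(n); m=n+sys.argv[1]; cv2.imwrite(f"pics/{m}.png",s["frame"][:,:,::-1]); np.savez(f"pics/{m}.npz",**s)
E
python3 snap.py 1; python3 - <<'E'
from h import *
crop("scene1",325,205,75,90,"pics/e1.png",6); crop("top1",130,180,80,80,"pics/e2.png",7)
a=cv2.imread("pics/e1.png");b=cv2.imread("pics/e2.png");h=max(a.shape[0],b.shape[0])
o=np.zeros((h,a.shape[1]+b.shape[1],3),np.uint8); o[:a.shape[0],:a.shape[1]]=a; o[:b.shape[0],a.shape[1]:]=b
o=cv2.resize(o,(790,int(o.shape[0]*790/o.shape[1]))); cv2.imwrite("pics/e3.png",o)
E
```

```text
(no output)
```

View pics/e3.png

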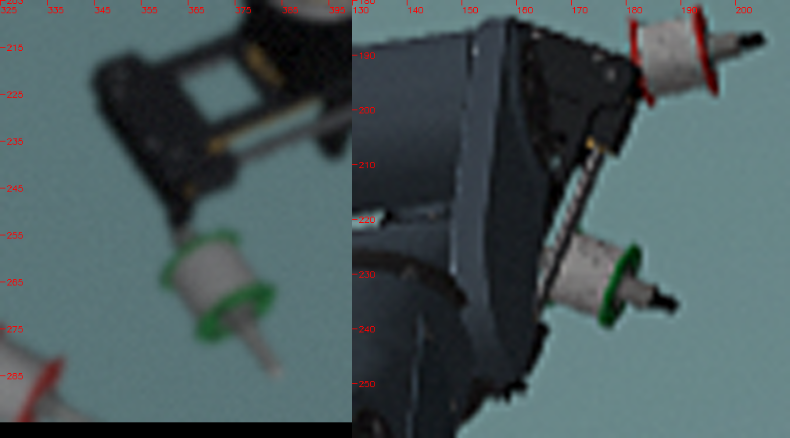

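The gripper is centred over the green reel: the finger is at scene (363,255), and in the top view the reel protrudes at (178,230). Next I'll descend.

```bash
python3 -m crank '[0,3.5,25,0,0,0,87,0,0,25,0,0,0,87,0,0,25,0,0,0,87,0,0,20,0,0,0,87,0,0,15,0,0,0,87,0,0,0,0,0,0,87]'; python3 st.py; python3 snap.py 2; python3 - <<'E'
from h import *
crop("scene2",325,215,75,80,"pics/f1.png",8)
E
```

```text
time: 3.58
tool_pos: [0.4753, 0.1976, 0.0318]
orientation: [-0.0, 0.809, 0.588, -0.001]
force: [0.1, 0.1, 0.5]
finger_gap: 0.996
t 3.58 tcp [0.4753 0.1976 0.0318] x [ 0.309  0.951 -0.001] y [ 0.951 -0.309 -0.002] z [-0.002 -0.    -1.   ] yawx 72.02 F [0.1 0.1 0.5] M [-0.07  0.09 -0.05] gap 86.7 q [0.18 0.7  1.85 0.   0.6  0.49]
```

View pics/f1.png

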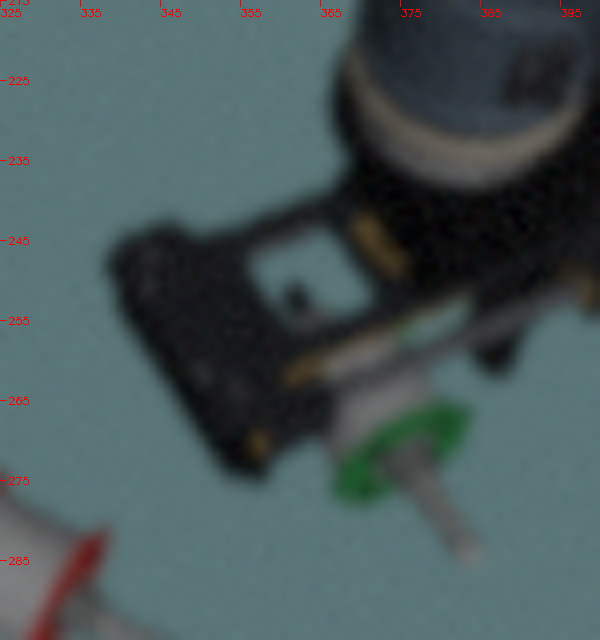

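The fingers straddle the reel and nothing is touching. I'll finish the descent and close.

```bash
python3 -m crank '[0,0,11,0,0,0,87,0,0,10,0,0,0,87,0,0,0,0,0,0,87,0,0,0,0,0,0,60]'; python3 -m crank '[0,0,0,0,0,0,40,0,0,0,0,0,0,40,0,0,0,0,0,0,40,0,0,0,0,0,0,40,0,0,0,0,0,0,40]' 10; python3 st.py
```

```text
time: 4.18
tool_pos: [0.4759, 0.1976, 0.0114]
orientation: [-0.0, 0.809, 0.588, -0.0]
force: [-0.5, -0.2, -0.5]
finger_gap: 0.95
time: 4.8
tool_pos: [0.4747, 0.1976, 0.0115]
orientation: [-0.001, 0.809, 0.588, -0.001]
force: [-2.3, 1.2, 2.2]
finger_gap: 0.505
t 4.8 tcp [0.4747 0.1976 0.0115] x [ 0.309  0.951 -0.001] y [ 0.951 -0.309 -0.002] z [-0.002 -0.    -1.   ] yawx 71.99 F [-2.3  1.2  2.2] M [0.06 0.53 0.02] gap 43.9 q [0.18 0.74 1.85 0.   0.55 0.49]
```

The gap is 43.9 mm, which matches the winding. I'll firm the grip and lift.

```bash
python3 -m crank '[0,0,0,0,0,0,40,0,0,0,0,0,0,40,0,0,-5,0,0,0,40,0,0,-15,0,0,0,40,0,0,-25,0,0,0,40,0,0,-25,0,0,0,40,0,0,-25,0,0,0,40,0,0,-25,0,0,0,40,0,0,-15,0,0,0,40,0,0,-5,0,0,0,40,0,0,0,0,0,0,40,0,0,0,0,0,0,40]' 45; python3 st.py
```

```text
time: 6.3
tool_pos: [0.4753, 0.1975, 0.1507]
orientation: [-0.0, 0.809, 0.588, -0.001]
force: [0.4, 0.3, -3.1]
finger_gap: 0.495
t 6.3 tcp [0.4753 0.1975 0.1507] x [ 0.309  0.951 -0.001] y [ 0.951 -0.309 -0.002] z [-0.002 -0.    -1.   ] yawx 71.98 F [ 0.4  0.3 -3.1] M [-0.1   0.05 -0.01] gap 43.1 q [ 0.18  0.49  1.78 -0.    0.88  0.49]
```

It's lifted, and the weight reads about 3.2 N. I'll measure the reel's pose in the hand from this clear position.

```bash
python3 snap.py 3; python3 - <<'E'
from h import *
from st import o,R
S=dict(np.load("pics/scene3.npz"));T=dict(np.load("pics/top3.npz"))
P=np.array(o["tool_pos"])-.0166*R[:,2]
for d in(.066,0,-.056): p=P+d*R[:,0]; print(d,p,proj(S,p),proj(T,p))
crop("scene3",320,185,90,80,"pics/g1.png",8); crop("top3",120,190,80,60,"pics/g2.png",8)
E
```

```text
0.066 [0.49586972 0.26024184 0.16720938] [393.06297587 256.54216477] [143.91285797 214.44622326]
0 [0.4754587  0.19747731 0.16727345] [378.27494357 236.44744097] [164.29449278 221.7783636 ]
-0.056 [0.45814026 0.14422256 0.16732782] [366.42285136 220.34222059] [181.67706464 228.03161353]
```

View pics/g1.png

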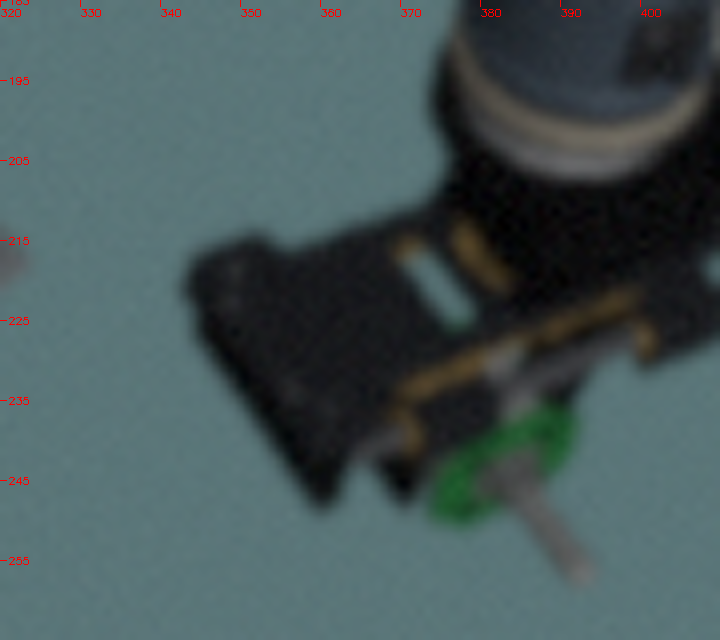

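View pics/g2.png

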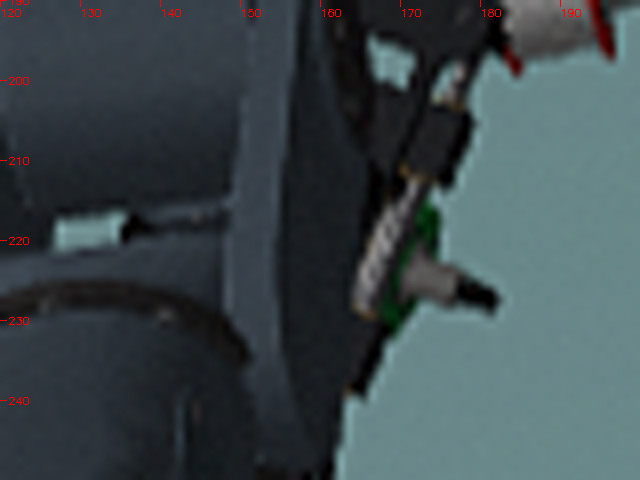

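In the hand the sprung tip sits at scene (392.3,256.6), against a prediction of (393.1,256.5). The stiff tip is at top (181.6,227.0), against (181.7,228.0). So the axial seat is right, and the top camera reads x about 2.5 mm high. I've corrected the bracket centre to about (0.4765,-0.123). Next I'll carry the reel over and tilt it.

```bash
python3 -m crank '[-15,5,0,0,0,0,40,-30,9,0,0,0,0,40,-35,11,0,0,0,0,40,-35,11,0,0,0,0,40,-35,11,0,0,0,0,40,-35,11,0,0,0,0,40,-35,11,0,0,0,0,40,-35,11,0,0,0,0,40,-35,11,0,0,0,0,40,-25,9,0,0,0,0,40,-15,6,0,0,0,0,40,0,0,0,0,0,0,40]' 
python3 -m crank '[0,0,0,0,0,-4.2,40,0,0,0,0,0,-4.3,40,0,0,0,0,0,-4.3,40,0,0,0,0,-4.5,0,40,0,0,0,0,-4.5,0,40,0,0,0,0,-4.5,0,40,0,0,0,0,-4.5,0,40,0,0,0,0,0,0,40,0,0,0,0,0,0,40]'; python3 st.py
cat > where.py <<'E'
# pose of reel in bracket-local frame (mm): along y, lateral x, height rel cup axis
from st import *
import sys
C=np.array([.4765,-.1232,.074]); yaw=-.0906; 
yh=np.array([-np.sin(yaw),np.cos(yaw),0]); xh=np.array([np.cos(yaw),np.sin(yaw),0])
P=np.array(o["tool_pos"])-.0166*R[:,2]
f=lambda p:np.round(1e3*np.array([(p-C)@xh,(p-C)@yh,(p-C)[2]]),1)
if __name__=="__main__":
    print("t %.2f"%o["time"],"origin",f(P),"sprung free",f(P+.066*R[:,0]),"stiff",f(P-.056*R[:,0]),"tilt %.2f"%np.degrees(np.arcsin(-R[2,0])),"yawerr %.2f"%np.degrees(np.arctan2(R[:,0]@xh,R[:,0]@yh)),"roll %.2f"%np.degrees(np.arcsin(R[2,1])))
    F=np.array(o["force"]); print("F local",np.round([F@xh,F@yh,F[2]],1),"M",np.round(o["wrist_torque"],2),"gap %.1f"%(o["finger_gap"]*87))
E
python3 where.py
```

```text
time: 7.9
tool_pos: [0.4747, -0.1501, 0.1514]
orientation: [0.0, 0.81, 0.587, 0.0]
force: [0.1, 0.2, -2.9]
finger_gap: 0.498
time: 9.02
tool_pos: [0.4747, -0.1484, 0.1515]
orientation: [0.105, 0.729, 0.666, -0.115]
force: [0.4, 0.3, -2.3]
finger_gap: 0.497
t 9.03 tcp [ 0.4747 -0.1484  0.1515] x [ 0.086  0.948 -0.308] y [ 0.996 -0.09  -0.   ] z [-0.028 -0.306 -0.951] yawx 84.83 F [ 0.4  0.3 -2.3] M [0.31 0.05 0.02] gap 43.2 q [-0.34  0.48  1.86 -0.44  0.77  0.06]
t 9.03 origin [  0.5 -20.1  93.3] sprung free [ 0.5 42.7 73. ] stiff [  0.5 -73.4 110.5] tilt 17.92 yawerr -0.02 roll -0.01
F local [ 0.4  0.4 -2.3] M [0.31 0.05 0.02] gap 43.2
```

```bash
python3 -m crank '[4,0,12,0,0,0,40,5,0,15,0,0,0,40,5,0,15,0,0,0,40,4.5,0,14,0,0,0,40,0,0,0,0,0,0,40,0,0,0,0,0,0,40]'; python3 where.py; python3 snap.py 4;  python3 - <<'E'
from h import *
crop("scene4",235,135,95,80,"pics/i1.png",8); crop("top4",225,195,95,65,"pics/i2.png",8)
E
```

```text
time: 9.78
tool_pos: [0.4749, -0.1488, 0.0925]
orientation: [0.105, 0.729, 0.666, -0.116]
force: [0.6, -0.4, -3.6]
finger_gap: 0.494
t 9.78 origin [  0.7 -20.5  34.3] sprung free [ 0.8 42.3 13.9] stiff [  0.7 -73.8  51.6] tilt 18.00 yawerr 0.02 roll -0.00
F local [ 0.7 -0.4 -3.6] M [ 0.33 -0.02  0.  ] gap 43.0
```

View pics/i1.png

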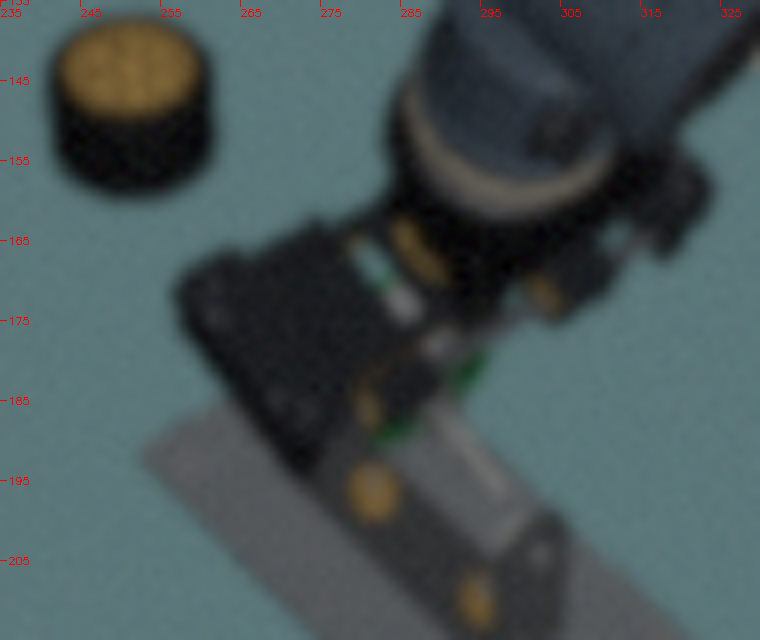

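View pics/i2.png

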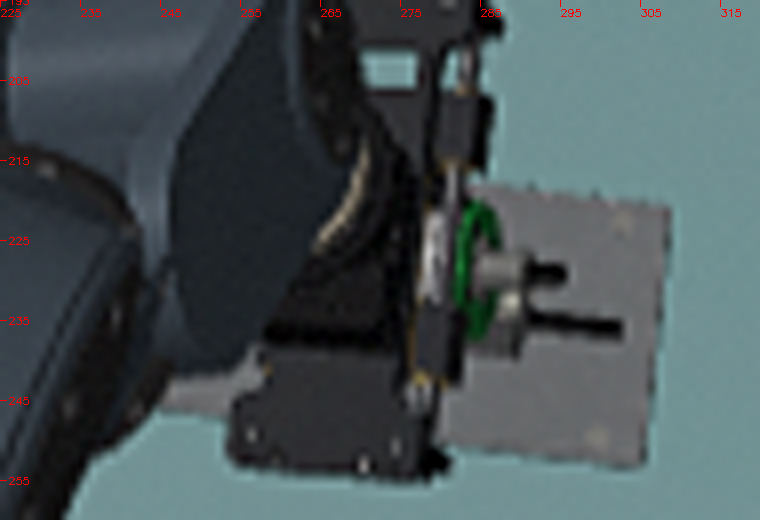

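```bash
cat > ov2.py <<'E'
from ov import *
from where import *
import sys
n=sys.argv[1]; shS=eval(sys.argv[2]); shT=eval(sys.argv[3]); c=float(sys.argv[4]) if len(sys.argv)>4 else 0
def reel():
    L=[]; d=lambda x,y,z:P+R@np.array([x,y,z])
    for s,r in [(.021,.026),(-.021,.026)]: L.append([d(s,r*np.cos(t),r*np.sin(t)) for t in a])
    for x0,x1,r in [(.032,.066-c,.005),(-.04,-.056,.005),(.021,.032,.008),(-.021,-.04,.008)]:
        for ax in ((0,1),(1,0)):
            for sg in(1,-1): L.append([d(x0,sg*r*ax[0],sg*r*ax[1]),d(x1-(np.sign(x1)*.004 if r==.005 else 0),sg*r*ax[0],sg*r*ax[1])])
        if r==.005: L.append([d(x1,0,0),d(x0,0,0)])
    return L
B=[[C+xh*q[0]+yh*q[1]+np.array([0,0,q[2]-.072]) for q in l] for l in stand_lines(0)[1:]]
off=float(sys.argv[5]) if len(sys.argv)>5 else .0068
B.append([C+xh*q[0]+yh*(q[1]-off)+np.array([0,0,q[2]-.072]) for q in stand_lines(0)[0]])
w=eval(sys.argv[6]) if len(sys.argv)>6 else (235,135,95,80,225,195,95,65)
draw("scene"+n,*w[:4],f"pics/{n}s.png",B+reel(),shift=shS); draw("top"+n,*w[4:],f"pics/{n}t.png",B+reel(),shift=shT)
E
python3 ov2.py 4 "(-.7,0)" "(0,-1)"
```

```text
(no output)
```

View pics/4s.png

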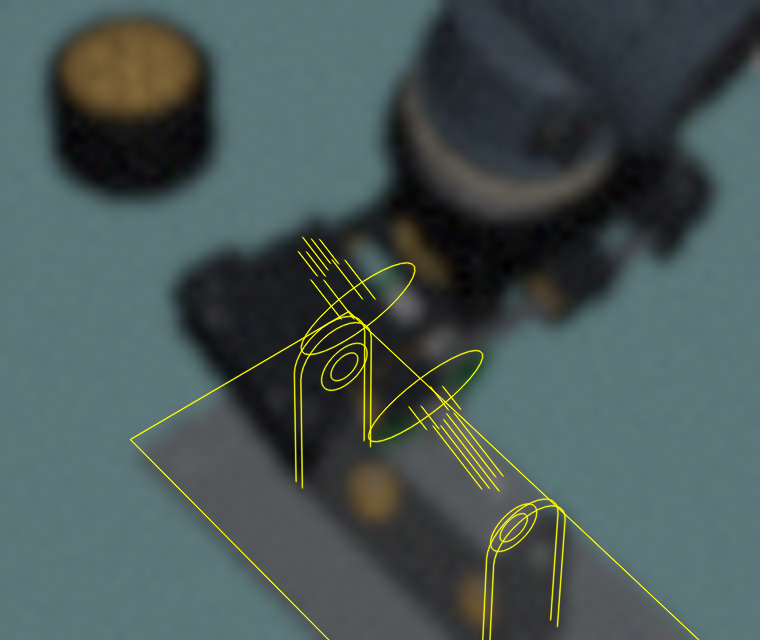

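View pics/4t.png

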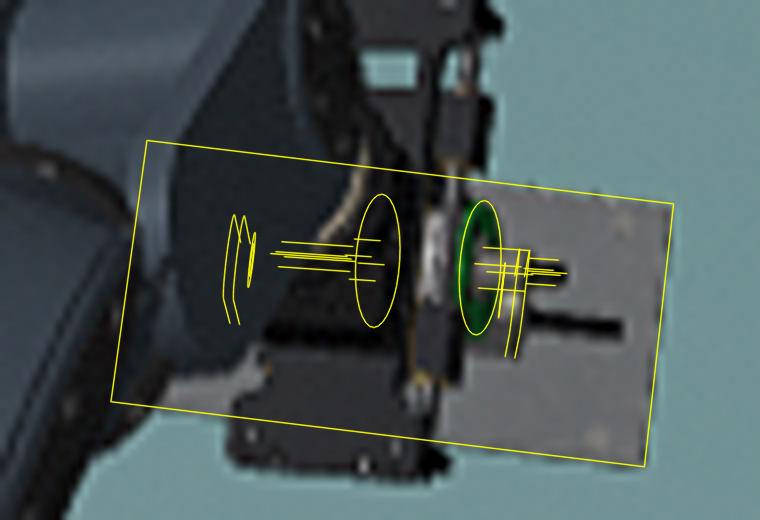

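The overlays agree in both views: the cup is at scene crop (515,528), and the sprung tip is directly above it at (505,492). Next I'll lower to the cup axis.

```bash
python3 -m crank '[1.5,-0.3,5,0,0,0,40,1.7,-0.4,5,0,0,0,40,1.5,0,4.6,0,0,0,40,0,0,0,0,0,0,40,0,0,0,0,0,0,40]'; python3 where.py; python3 snap.py 5; python3 ov2.py 5 "(-.7,0)" "(0,-1)" 0 .0068 "(275,160,50,55,255,195,60,60)"; python3 - <<'E'
from h import *
crop("scene5",275,160,50,55,"pics/j1.png",12)
E
```

```text
time: 10.5
tool_pos: [0.4741, -0.1487, 0.0772]
orientation: [0.105, 0.729, 0.666, -0.116]
force: [-1.1, -0.2, -3.4]
finger_gap: 0.502
t 10.50 origin [ -0.1 -20.5  19. ] sprung free [-0.1 42.3 -1.4] stiff [ -0.1 -73.8  36.3] tilt 18.00 yawerr 0.02 roll -0.01
F local [-1.  -0.3 -3.4] M [ 0.26  0.06 -0.01] gap 43.6
```

View pics/j1.png

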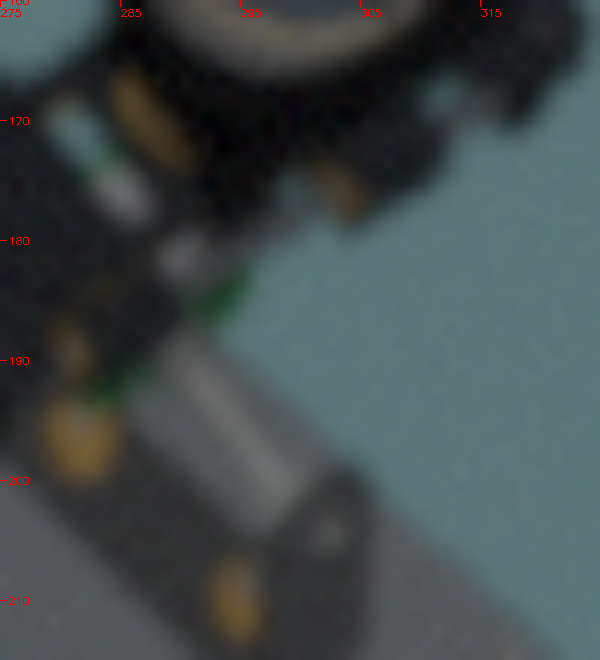

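View pics/5s.png

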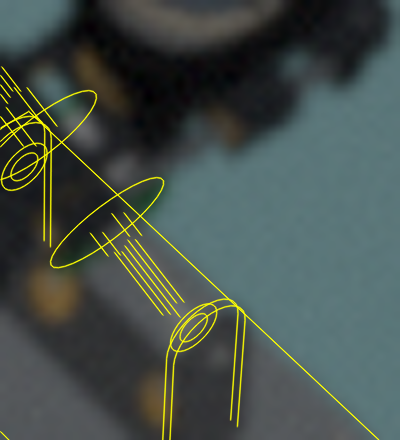

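View pics/5t.png

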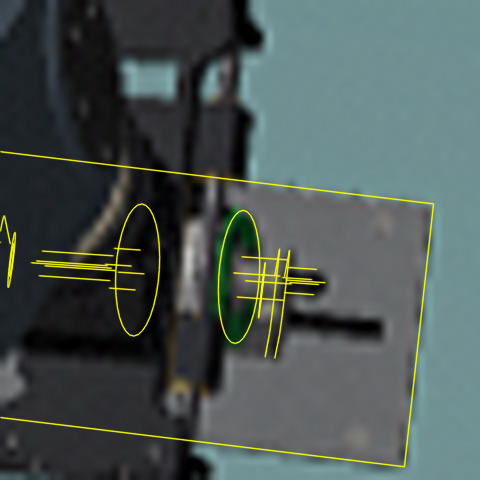

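```bash
python3 - <<'E'
from where import *
from h import *
S=dict(np.load("pics/scene5.npz"));T=dict(np.load("pics/top5.npz"))
for y in(.059,.055): print(proj(S,C+yh*y)+[-.7,0])
for dx,dy,dz in [(1,0,0),(0,1,0),(0,0,1)]: print(proj(S,C+yh*.059+.001*(xh*dx+yh*dy+np.array([0,0,dz])))-proj(S,C+yh*.059))
print("tip",proj(S,P+.066*R[:,0])+[-.7,0], "stiff T",proj(T,P-.056*R[:,0])+[0,-1], "cheek top -y T",proj(T,C-yh*.055+[0,0,.017])+[0,-1],proj(T,C-yh*.059+[0,0,.017])+[0,-1])
crop("top5",272,215,45,35,"pics/k.png",16)
E
```

```text
[300.62717897 202.28520468]
[299.74674299 201.44846369]
[-0.2626409   0.16549627]
[0.22049559 0.20955265]
[ 0.01306518 -0.21492697]
tip [296.93579874 199.07558553] stiff T [295.09043889 229.77520624] cheek top -y T [288.89373309 230.04207611] [290.15981046 230.19524378]
```

View pics/k.png

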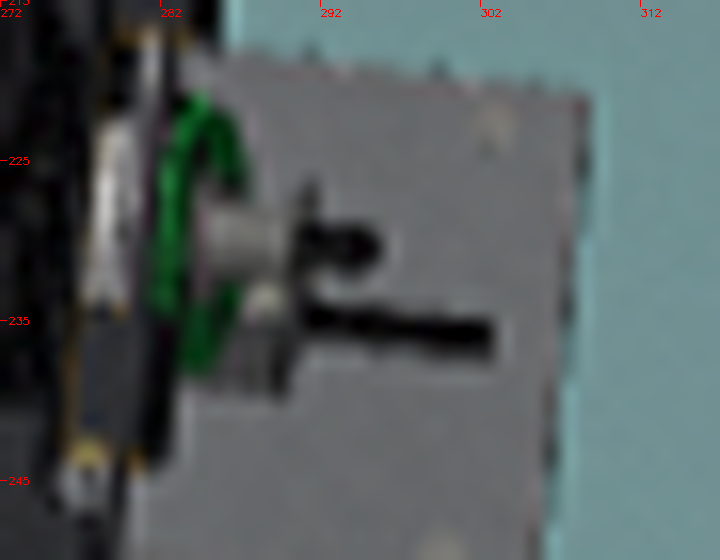

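```bash
python3 - <<'E'
from where import *
from h import *
S=dict(np.load("pics/scene0.npz"));T=dict(np.load("pics/top0.npz"))
z=np.array([0,0,1.])
for nm,p in dict(discR=C-yh*.0525,apexRi=C-yh*.055+.017*z,apexRo=C-yh*.059+.017*z,footR=C-yh*.055-.06*z, dotL=C+yh*.059, apexLo=C+yh*.059+.017*z,cupLtop=C+yh*.0525+.011*z,cupRtop=C-yh*.0525+.011*z, screwL=C+yh*.0343-.058*z,screwR=C-yh*.0343-.058*z,slotL=C+yh*(.0956-.0068)-.064*z,slotR=C-yh*(.0956+.0068)-.064*z).items():
    print(nm,"S",np.round(proj(S,p),2),"T",np.round(proj(T,p),2))
crop("scene0",262,168,50,50,"pics/l1.png",12); crop("top0",245,215,62,35,"pics/l2.png",12)
E
```

```text
discR S [277.68 179.81] T [287.96 231.81]
apexRi S [277.16 175.56] T [288.89 231.04]
apexRo S [276.33 174.79] T [290.16 231.2 ]
footR S [277.2  192.05] T [288.21 234.8 ]
dotL S [301.33 202.29] T [253.08 227.59]
apexLo S [301.55 198.6 ] T [252.86 226.68]
cupLtop S [300.03 198.55] T [254.98 227.25]
cupRtop S [277.67 177.38] T [288.05 231.25]
screwL S [295.37 209.28] T [261.24 231.44]
screwR S [281.32 195.64] T [281.97 233.95]
slotL S [306.92 221.77] T [244.9  229.74]
slotR S [268.01 183.93] T [302.48 236.72]
```

View pics/l1.png

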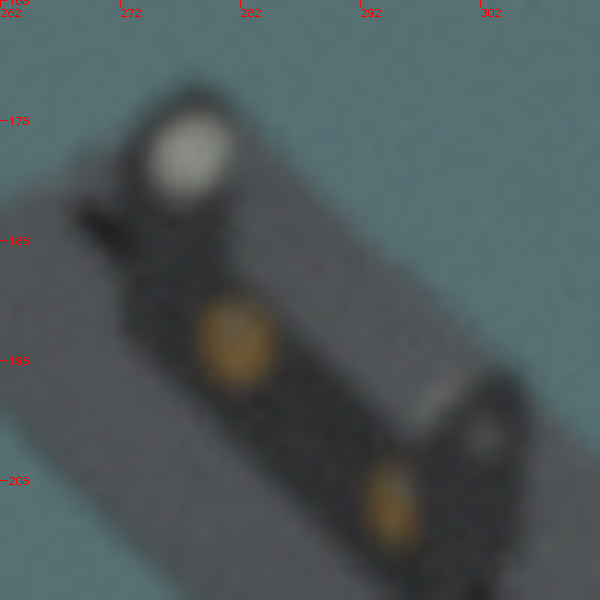

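View pics/l2.png

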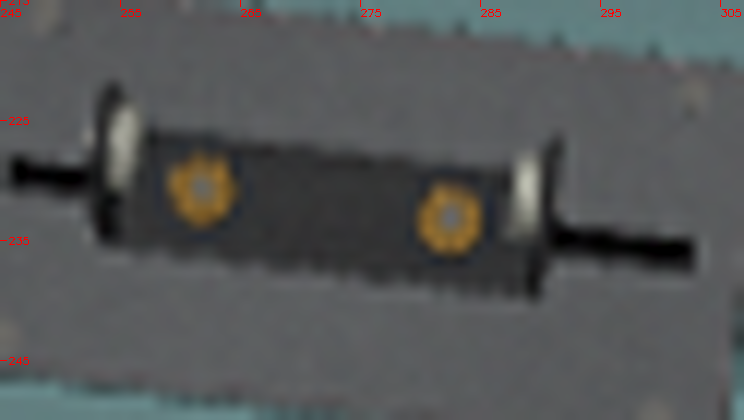

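The readings agree to about 0.5 px after removing the camera shifts, and they move the bracket centre to (0.4771,-0.1228). I'll advance into the +y cup in small steps and watch the force. I expect floor contact after about 13 mm.

```bash
sed -i 's/C=np.array(\[.4765,-.1232,.074\])/C=np.array([.4771,-.1228,.074])/' where.py; python3 -m crank '[2.85,0.4,-0.9,0,0,0,40,2.85,0.3,-0.9,0,0,0,40,2.85,0,-0.9,0,0,0,40,0,0,0,0,0,0,40]'; python3 where.py; python3 -m crank '[0.95,0,-0.3,0,0,0,40,0.95,0,-0.3,0,0,0,40,0,0,0,0,0,0,40]';python3 where.py;  python3 -m crank '[0.95,0,-0.3,0,0,0,40,0.95,0,-0.3,0,0,0,40,0,0,0,0,0,0,40]';python3 where.py
```

```text
time: 11.1
tool_pos: [0.4756, -0.1395, 0.0772]
orientation: [0.105, 0.729, 0.666, -0.116]
force: [-0.5, 1.0, -3.1]
finger_gap: 0.495
t 11.10 origin [  0.  -11.6  19. ] sprung free [-0.  51.1 -1.4] stiff [  0.  -64.9  36.3] tilt 18.00 yawerr -0.01 roll -0.00
F local [-0.6  0.9 -3.1] M [0.29 0.02 0.05] gap 43.1
time: 11.48
tool_pos: [0.4757, -0.1378, 0.0771]
orientation: [0.105, 0.729, 0.666, -0.116]
force: [0.0, -0.6, -3.7]
finger_gap: 0.495
t 11.47 origin [-0.  -9.9 18.9] sprung free [ 0.  52.8 -1.5] stiff [ -0.  -63.2  36.2] tilt 18.00 yawerr 0.03 roll -0.00
F local [ 0.1 -0.6 -3.7] M [ 0.31 -0.01  0.04] gap 43.0
time: 11.85
tool_pos: [0.4759, -0.136, 0.0772]
orientation: [0.106, 0.729, 0.666, -0.116]
force: [0.6, 0.1, -2.6]
finger_gap: 0.494
t 11.85 origin [ 0.  -8.1 19. ] sprung free [ 0.  54.7 -1.4] stiff [  0.  -61.3  36.3] tilt 18.02 yawerr 0.01 roll -0.01
F local [ 0.6  0.2 -2.6] M [0.04 0.03 0.01] gap 43.0
```

```bash
python3 -m crank '[0,0,0,0,0,0,40]' >/dev/null; python3 where.py; python3 -m crank '[0.95,0,-0.3,0,0,0,40,0,0,0,0,0,0,40]' >/dev/null;python3 where.py;  python3 -m crank '[0.95,0,-0.3,0,0,0,40,0,0,0,0,0,0,40]'>/dev/null;python3 where.py; python3 snap.py 6; python3 -c "
from h import *
crop('scene6',275,165,55,50,'pics/m1.png',12)"
```

```text
t 11.97 origin [ 0.  -8.1 19. ] sprung free [ 0.1 54.7 -1.5] stiff [  0.  -61.3  36.3] tilt 18.01 yawerr 0.02 roll -0.00
F local [ 0.2 -1.3 -3.2] M [0.11 0.05 0.01] gap 43.1
t 12.22 origin [ 0.1 -7.3 19. ] sprung free [ 0.1 55.5 -1.4] stiff [  0.1 -60.5  36.3] tilt 18.03 yawerr 0.01 roll -0.01
F local [ 0.2 -2.3 -2.1] M [-0.22  0.12  0.04] gap 43.4
t 12.47 origin [ 0.1 -6.1 18.9] sprung free [ 0.1 56.7 -1.5] stiff [  0.1 -59.4  36.2] tilt 18.01 yawerr 0.02 roll -0.00
F local [ 0.5 -3.  -3.4] M [-0.33  0.15  0.02] gap 42.9
```

View pics/m1.png

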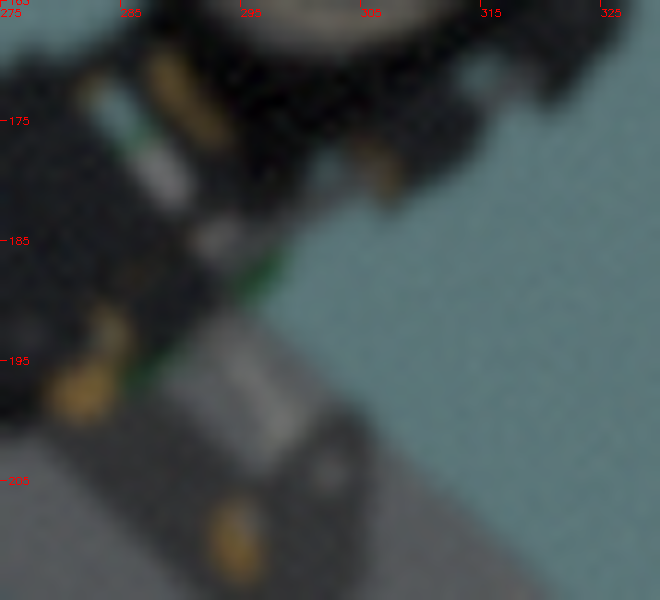

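First contact came at tip y≈54.7 mm, and the floor was predicted at 54.75. To confirm the tip is inside the bore, I'll make a small sideways probe.

```bash
for i in 1 2; do python3 -m crank '[0,0.8,0,0,0,0,40,0,0,0,0,0,0,40]'>/dev/null; python3 where.py;done; python3 -m crank '[0,-1.6,0,0,0,0,40,0,0,0,0,0,0,40]'>/dev/null; python3 where.py; for i in 1 2; do python3 -m crank '[0,-0.8,0,0,0,0,40,0,0,0,0,0,0,40]'>/dev/null; python3 where.py;done
```

```text
t 12.82 origin [ 0.3 -6.  18.8] sprung free [ 0.3 56.8 -1.6] stiff [  0.3 -59.2  36.1] tilt 18.00 yawerr 0.00 roll -0.07
F local [-0.2 -2.7 -3.7] M [-0.27  0.31  0.03] gap 42.8
t 13.07 origin [ 1.3 -6.  18.8] sprung free [ 1.3 56.8 -1.6] stiff [  1.2 -59.2  36.1] tilt 18.00 yawerr 0.01 roll -0.05
F local [-1.6 -3.2 -3.1] M [-0.27  0.39 -0.03] gap 42.7
t 13.32 origin [ 1.  -6.1 19.1] sprung free [ 1.  56.7 -1.3] stiff [  0.9 -59.3  36.4] tilt 18.00 yawerr 0.06 roll 0.13
F local [ 1.3 -3.4 -3.7] M [-0.39 -0.02 -0.04] gap 43.1
t 13.57 origin [ 0.1 -6.1 19.1] sprung free [ 0.2 56.7 -1.3] stiff [  0.1 -59.3  36.4] tilt 18.00 yawerr 0.06 roll 0.12
F local [ 2.3 -3.5 -3.5] M [-0.38 -0.19  0.02] gap 42.9
t 13.82 origin [-1.4 -6.  19. ] sprung free [-1.4 56.8 -1.4] stiff [ -1.4 -59.2  36.3] tilt 18.00 yawerr 0.04 roll 0.03
F local [ 1.5 -3.8 -3.6] M [-0.33 -0.25 -0.02] gap 43.2
```

```bash
for i in 1 2; do python3 -m crank '[0,-0.7,0,0,0,0,40,0,0,0,0,0,0,40]'>/dev/null; python3 where.py;done
```

```text
t 14.07 origin [-1.8 -6.  19. ] sprung free [-1.7 56.7 -1.4] stiff [ -1.8 -59.3  36.3] tilt 18.00 yawerr 0.05 roll 0.07
F local [ 3.1 -3.6 -3.5] M [-0.36 -0.39  0.  ] gap 42.8
t 14.32 origin [-2.  -6.1 19.1] sprung free [-2.  56.7 -1.3] stiff [ -2.1 -59.3  36.4] tilt 18.00 yawerr 0.06 roll 0.12
F local [ 3.4 -2.9 -3.9] M [-0.36 -0.58 -0.06] gap 43.2
```

The sideways wall was felt: force rose to 3.4 N and motion stalled near -2 mm. On the other side, force began to rise near +1.3 mm. So the ball is in the bore. I'll recentre, then compress along the spindle axis in steps.

```bash
python3 -m crank '[0,1.4,0,0,0,0,40,0,1.4,0,0,0,0,40,1.5,0,0,0,0,0,40,1.5,0,0,0,0,0,40,1.5,0,0,0,0,0,40,0,0,0,0,0,0,40]' 50 >/dev/null;python3 where.py; python3 -m crank '[1.5,0,0,0,0,0,40,1.5,0,0,0,0,0,40,1.5,0,0,0,0,0,40,0,0,0,0,0,0,40]'>/dev/null;python3 where.py
```

```text
t 15.07 origin [-1.1 -1.6 17.3] sprung free [-1.2 61.1 -3.1] stiff [ -1.1 -54.9  34.6] tilt 18.01 yawerr -0.03 roll -0.13
F local [-0.8 -3.8 -2.1] M [-0.53  0.3   0.02] gap 43.0
t 15.57 origin [-0.9  2.4 16.1] sprung free [-0.9 65.1 -4.4] stiff [ -0.8 -50.9  33.4] tilt 18.04 yawerr -0.02 roll -0.10
F local [-1.4 -5.2 -3. ] M [-0.69  0.43  0.  ] gap 42.8
```

The force matches the spring: about 5.5 N at about 11 mm. I'll continue.

```bash
python3 -m crank '[1.5,0,0,0,0,0,40,1.5,0,0,0,0,0,40,1.5,0,0,0,0,0,40,1.5,0,0,0,0,0,40,1.0,0,0,0,0,0,40,0,0,0,0,0,0,40]'>/dev/null;python3 where.py;python3 snap.py 7; python3 ov2.py 7 "(-.2,0)" "(.1,-1)" .018 .0068 "(255,160,70,60,250,195,65,55)"; python3 -c "
from h import *
crop('top7',265,205,45,45,'pics/n1.png',13)"
```

```text
t 16.32 origin [-0.9  8.5 14.1] sprung free [-0.9 71.3 -6.4] stiff [ -0.8 -44.7  31.5] tilt 18.08 yawerr -0.03 roll -0.12
F local [-1.9 -8.5 -1.4] M [-0.98  0.44  0.05] gap 43.0
```

View pics/7t.png

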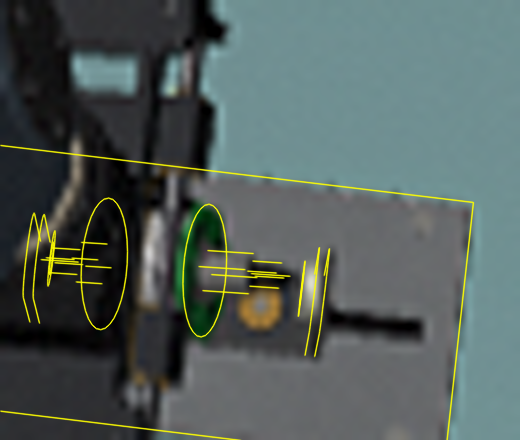

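View pics/n1.png

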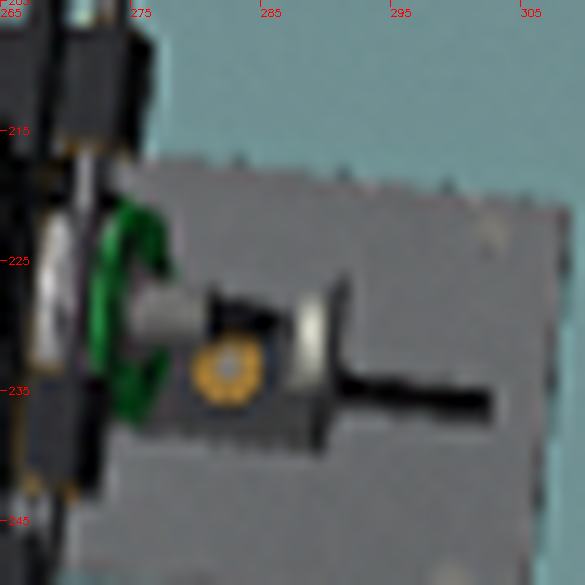

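View pics/7s.png

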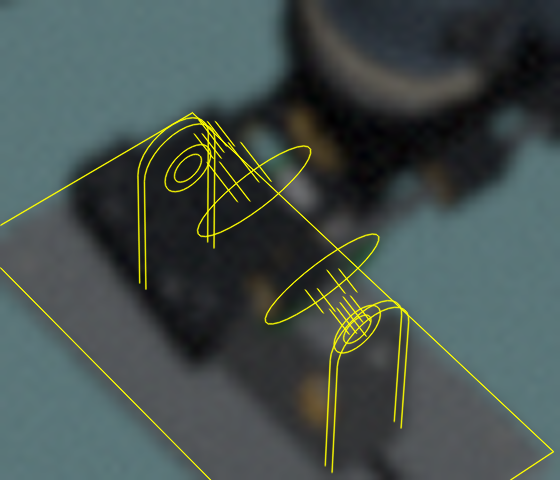

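There's no slip: the overlay matches, and the black stiff pin now ends inside the -y cheek with its tip at top (286,229). Next I'll swing the stiff end down about the seated ball, adding about 2 mm of compression.

```bash
python3 -m crank '[1.3,-0.2,2.25,0,3,0,40,1.3,-0.2,2.25,0,3,0,40,1.3,0,2.25,0,3,0,40,0,0,0,0,0,0,40]'>/dev/null;python3 where.py; python3 -m crank '[1.25,0,2.25,0,3,0,40,0,0,0,0,0,0,40]'>/dev/null;python3 where.py
```

```text
t 16.93 origin [-0.8  7.2  7. ] sprung free [-0.8 72.3 -3.4] stiff [ -0.9 -48.1  15.8] tilt 9.05 yawerr 0.05 roll -0.05
F local [-2.4 -7.9 -3.7] M [-1.26  0.48  0.05] gap 43.1
t 17.18 origin [-0.8  7.3  4.5] sprung free [-0.8 72.9 -2.5] stiff [ -0.8 -48.4  10.4] tilt 6.06 yawerr 0.01 roll -0.04
F local [-2.3 -7.2 -3.6] M [-1.31  0.52  0.06] gap 42.8
```

```bash
python3 -m crank '[1.3,0,0,0,0,0,40,1.15,0,2.25,0,3,0,40,0,0,0,0,0,0,40]'>/dev/null;python3 where.py; python3 -m crank '[0.9,0,2.25,0,3,0,40,0,0,0,0,0,0,40]'>/dev/null;python3 where.py; python3 snap.py 8;  python3 ov2.py 8 "(-.2,0)" "(.1,-1)" .019 .0068 "(255,160,70,60,250,205,65,45)"; python3 -c "
from h import *
crop('top8',265,210,45,40,'pics/p1.png',16);crop('scene8',260,155,55,50,'pics/p2.png',12)"
```

```text
t 17.55 origin [-0.7  8.5  2. ] sprung free [-0.7 74.4 -1.6] stiff [ -0.7 -47.4   5. ] tilt 3.08 yawerr -0.03 roll -0.02
F local [-2.7 -7.7 -5. ] M [-1.43  0.61  0.11] gap 43.0
t 17.80 origin [-0.2  8.1 -0.3] sprung free [-0.2 74.1 -0.4] stiff [ -0.2 -47.9  -0.1] tilt 0.12 yawerr -0.01 roll 0.06
F local [-2.6 -8.3 -3.7] M [-1.43  0.61  0.14] gap 43.1
```

View pics/p1.png

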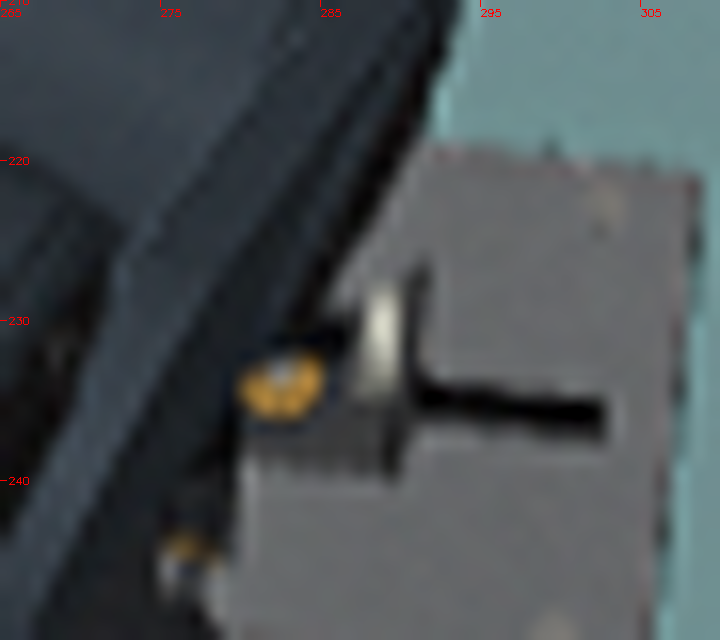

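View pics/p2.png

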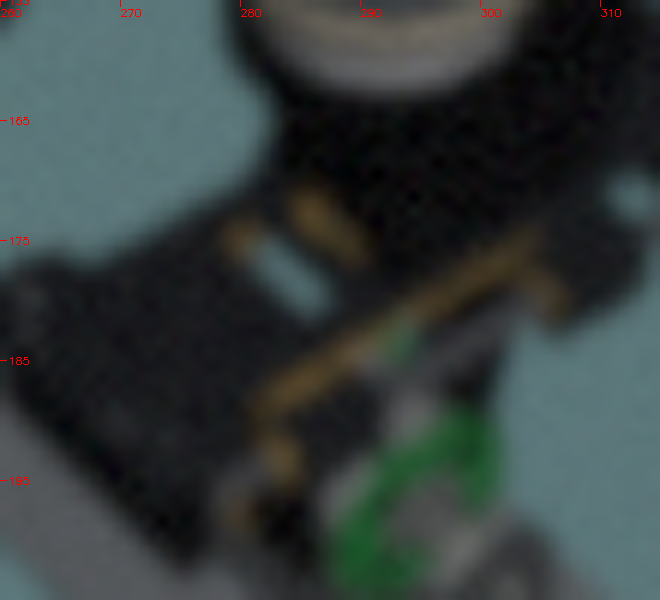

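View pics/8t.png

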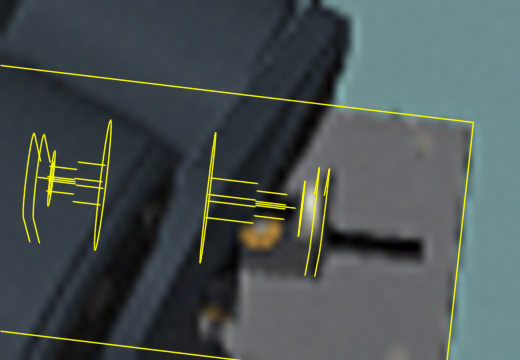

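The reel is level and the stiff pin is in front of the -y cup, with its tip at local y≈-47.9 and the rim at -50. There is a 2.6 N side force, which I'll relieve before easing out.

```bash
for i in 1 2; do python3 -m crank '[0,-0.5,0,0,0,0,40,0,0,0,0,0,0,40]'>/dev/null;python3 where.py;done
```

```text
t 18.15 origin [-0.2  8.5 -0. ] sprung free [-0.3 74.5 -0.2] stiff [ -0.2 -47.5   0.1] tilt 0.16 yawerr -0.06 roll 0.13
F local [-2.3 -7.4 -3.9] M [-1.47  0.48  0.05] gap 42.8
t 18.40 origin [-0.3  8.4  0.1] sprung free [-0.3 74.4 -0.1] stiff [ -0.2 -47.6   0.2] tilt 0.18 yawerr -0.06 roll 0.18
F local [-1.9 -8.2 -4. ] M [-1.47  0.47  0.02] gap 42.5
```

```bash
for i in 1 2; do python3 -m crank '[0,-0.6,0,0,0,0,40,0,0,0,0,0,0,40]'>/dev/null;python3 where.py;done
```

```text
t 18.65 origin [-0.4  8.3  0.1] sprung free [-0.5 74.3 -0.1] stiff [ -0.4 -47.7   0.3] tilt 0.19 yawerr -0.04 roll 0.24
F local [-0.7 -8.9 -4.9] M [-1.52  0.32 -0.01] gap 43.2
t 18.90 origin [-0.5  8.2  0.2] sprung free [-0.6 74.2 -0. ] stiff [ -0.5 -47.8   0.4] tilt 0.21 yawerr -0.02 roll 0.30
F local [-0.7 -8.2 -4.5] M [-1.58  0.2  -0.02] gap 43.1
```

```bash
for i in 1 2 3 4; do python3 -m crank '[-0.5,0,0,0,0,0,40,-0.5,0,0,0,0,0,40]'>/dev/null;python3 where.py;done
```

```text
t 19.15 origin [-0.6  7.2  0.2] sprung free [-0.6 73.2 -0. ] stiff [ -0.5 -48.8   0.4] tilt 0.20 yawerr -0.02 roll 0.30
F local [-0.6 -7.8 -4.5] M [-1.5   0.17  0.02] gap 43.3
t 19.40 origin [-0.5  6.2  0.2] sprung free [-0.6 72.2 -0. ] stiff [ -0.5 -49.8   0.4] tilt 0.20 yawerr -0.02 roll 0.30
F local [-0.6 -7.9 -4.1] M [-1.4   0.18 -0.02] gap 43.1
t 19.65 origin [-0.6  5.3  0.2] sprung free [-0.6 71.3 -0. ] stiff [ -0.6 -50.7   0.4] tilt 0.19 yawerr -0.02 roll 0.29
F local [ 1.5 -8.  -5.2] M [-1.35  0.16  0.05] gap 43.1
t 19.90 origin [-0.6  4.4  0.2] sprung free [-0.6 70.4 -0. ] stiff [ -0.6 -51.6   0.4] tilt 0.19 yawerr -0.01 roll 0.29
F local [-0.2 -7.4 -5. ] M [-1.33  0.18 -0.03] gap 43.1
```

Fy is still at the spring value past the rim position, so the pin hasn't hit the rim. I'll continue.

```bash
for i in 1 2 3; do python3 -m crank '[-0.5,0,0,0,0,0,40,-0.5,0,0,0,0,0,40]'>/dev/null;python3 where.py;done; python3 snap.py 9; python3 -c "
from h import *
crop('top9',265,210,45,40,'pics/q1.png',16)"
```

```text
t 20.15 origin [-0.6  3.5  0.2] sprung free [-0.6 69.5 -0. ] stiff [ -0.6 -52.5   0.4] tilt 0.18 yawerr -0.01 roll 0.29
F local [ 0.3 -5.4 -4.2] M [-1.27  0.16  0.03] gap 43.0
t 20.40 origin [-0.6  2.5  0.2] sprung free [-0.6 68.5 -0. ] stiff [ -0.6 -53.5   0.3] tilt 0.17 yawerr -0.00 roll 0.29
F local [ 0.1 -6.7 -5. ] M [-1.22  0.09 -0.04] gap 43.0
t 20.65 origin [-0.6  1.6  0.2] sprung free [-0.6 67.6 -0. ] stiff [ -0.6 -54.4   0.3] tilt 0.17 yawerr -0.00 roll 0.29
F local [ 0.2 -6.1 -4.7] M [-1.21  0.12 -0.03] gap 43.1
```

View pics/q1.png

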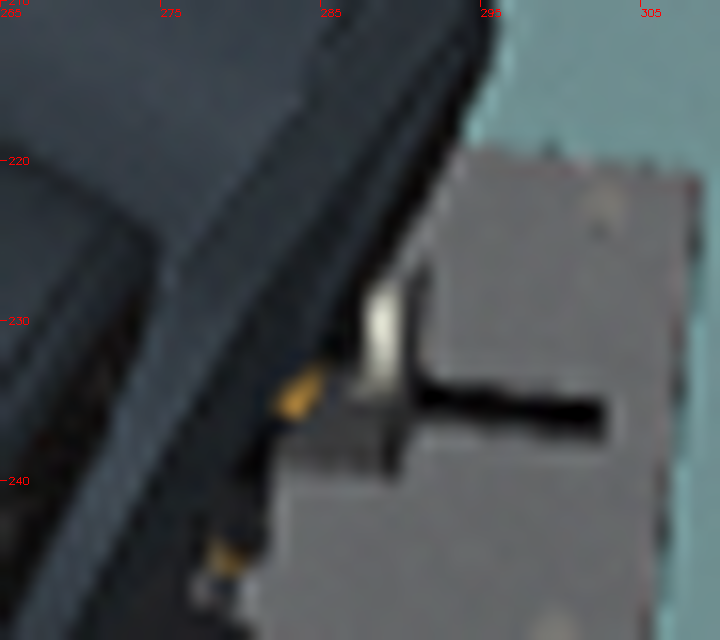

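```bash
for i in 1 2 3 4; do python3 -m crank '[-0.5,0,0,0,0,0,40,0,0,0,0,0,0,40]'>/dev/null;python3 where.py;done
```

```text
t 21.00 origin [-0.6  1.1  0.2] sprung free [-0.6 67.1 -0. ] stiff [ -0.6 -54.9   0.3] tilt 0.16 yawerr 0.00 roll 0.29
F local [-0.  -6.5 -4.2] M [-1.18  0.1  -0.02] gap 42.9
t 21.25 origin [-0.6  0.7  0.2] sprung free [-0.6 66.7  0. ] stiff [ -0.6 -55.3   0.3] tilt 0.16 yawerr 0.01 roll 0.29
F local [ 0.7 -5.1 -4.9] M [-1.14  0.11  0.01] gap 43.4
t 21.50 origin [-0.8  0.6  0.2] sprung free [-0.8 66.6  0.1] stiff [ -0.8 -55.4   0.3] tilt 0.11 yawerr 0.03 roll 0.25
F local [ 1.7 -5.4 -4.7] M [-1.08 -0.2  -0.07] gap 43.2
t 21.75 origin [-1.1  0.5  0.2] sprung free [-1.  66.5  0.1] stiff [ -1.1 -55.5   0.3] tilt 0.07 yawerr 0.05 roll 0.22
F local [ 3.8 -3.7 -5.4] M [-0.86 -0.49 -0.09] gap 43.2
```

The floor contact is at -55.4, so that end is home. A side load has built up from my earlier sideways command, so I'll take it back out.

```bash
for i in 1 2 3; do python3 -m crank '[0,0.5,0,0,0,0,40,0,0,0,0,0,0,40]'>/dev/null;python3 where.py;done
```

```text
t 22.00 origin [-1.   0.5  0.2] sprung free [-1.  66.5  0.1] stiff [ -1.1 -55.5   0.3] tilt 0.06 yawerr 0.05 roll 0.16
F local [ 3.4 -3.7 -4.8] M [-0.97 -0.32 -0.12] gap 43.1
t 22.25 origin [-0.9  0.6  0.2] sprung free [-0.9 66.6  0.1] stiff [ -1.  -55.4   0.3] tilt 0.05 yawerr 0.04 roll 0.11
F local [ 2.1 -4.6 -4.1] M [-0.99 -0.21 -0.07] gap 43.1
t 22.50 origin [-0.9  0.6  0.1] sprung free [-0.8 66.6  0.1] stiff [ -0.9 -55.4   0.2] tilt 0.05 yawerr 0.02 roll 0.06
F local [ 1.1 -5.5 -4.8] M [-1.05 -0.1  -0.05] gap 43.0
```

```bash
for i in 1 2 3 4; do python3 -m crank '[-0.5,0.15,0,0,0,0,40,0,0,0,0,0,0,40]'>/dev/null;python3 where.py;done
```

```text
t 22.75 origin [-0.9  0.5  0.1] sprung free [-0.9 66.5  0.1] stiff [ -0.9 -55.5   0.1] tilt 0.01 yawerr 0.04 roll 0.03
F local [ 1.2 -3.1 -4.4] M [-0.85 -0.18 -0.07] gap 43.2
t 23.00 origin [-0.9  0.3  0.1] sprung free [-0.9 66.3  0.1] stiff [ -1.  -55.7   0.1] tilt -0.02 yawerr 0.04 roll 0.01
F local [ 1.4 -1.  -2.9] M [-0.49 -0.3  -0.08] gap 42.6
t 23.25 origin [-1.   0.1  0.1] sprung free [-0.9 66.1  0.1] stiff [ -1.  -55.9   0. ] tilt -0.05 yawerr 0.05 roll -0.01
F local [ 3.3  1.8 -3.2] M [ 0.02 -0.45 -0.02] gap 42.8
t 23.50 origin [-1.  0.  0.] sprung free [-0.9 66.   0.1] stiff [ -1. -56.  -0.] tilt -0.09 yawerr 0.06 roll -0.03
F local [ 3.2  4.9 -2.8] M [ 0.48 -0.58 -0.04] gap 42.8
```

The stiff end is firmly on its floor, since Fy reversed. I'll back off to neutral and let the reel down into the bores before releasing.

```bash
python3 -m crank '[0.9,0.6,0,0,0,0,40,0,0,0,0,0,0,40]'>/dev/null;python3 where.py;python3 -m crank '[0,0.6,0.5,0,0,0,40,0,0,0,0,0,0,40]'>/dev/null;python3 where.py;python3 -m crank '[0,0,0.5,0,0,0,40,0,0,0,0,0,0,40]'>/dev/null;python3 where.py
```

```text
t 23.75 origin [-0.9  0.2 -0. ] sprung free [-0.8 66.2  0. ] stiff [ -0.9 -55.8  -0. ] tilt -0.03 yawerr 0.02 roll -0.10
F local [ 0.3  1.  -0.9] M [ 0.02 -0.1  -0.08] gap 43.0
t 24.00 origin [-0.6  0.2 -0.6] sprung free [-0.6 66.2 -0.5] stiff [ -0.6 -55.8  -0.6] tilt -0.04 yawerr 0.00 roll -0.13
F local [-1.1  2.1  0.4] M [-0.03  0.21 -0.02] gap 42.8
t 24.25 origin [-0.3  0.2 -1.1] sprung free [-0.3 66.2 -1. ] stiff [ -0.3 -55.8  -1.1] tilt -0.04 yawerr 0.02 roll -0.10
F local [-2.5  1.4  1.6] M [ 0.08  0.4  -0.01] gap 42.8
```

```bash
python3 -m crank '[0,-0.7,-0.4,0,0,0,40,0,0,0,0,0,0,40]'>/dev/null;python3 where.py;python3 -m crank '[0,0,0,0,0,0,40,0,0,0,0,0,0,40]' 10 >/dev/null;python3 where.py;python3 -m crank '[0,0,0,0,0,0,47,0,0,0,0,0,0,52,0,0,0,0,0,0,60]'>/dev/null;python3 where.py;
```

```text
t 24.50 origin [-0.4  0.1 -0.9] sprung free [-0.3 66.1 -0.9] stiff [ -0.4 -55.9  -0.9] tilt -0.03 yawerr 0.03 roll -0.03
F local [-1.4  1.6 -3.1] M [0.26 0.19 0.04] gap 42.7
t 24.75 origin [-0.3  0.  -0.8] sprung free [-0.3 66.  -0.8] stiff [ -0.3 -56.   -0.8] tilt -0.01 yawerr 0.00 roll -0.03
F local [-1.2  3.1 -3.9] M [0.33 0.1  0.17] gap 43.9
t 25.12 origin [ 0.6 -0.6 -0.2] sprung free [ 0.7 65.4 -0.2] stiff [  0.6 -56.6  -0.1] tilt 0.05 yawerr 0.04 roll 0.10
F local [0.5 0.3 0.6] M [-0.09  0.04  0.02] gap 55.4
```

Released, with forces at zero. I'll open fully and retreat straight up.

```bash
python3 -m crank '[0,0,0,0,0,0,80,0,0,0,0,0,0,85,0,0,0,0,0,0,85,0,0,-5,0,0,0,85,0,0,-20,0,0,0,85,0,0,-30,0,0,0,85,0,0,-40,0,0,0,85,0,0,-40,0,0,0,85,0,0,-40,0,0,0,85]'; python3 -m crank '[-40,-20,-10,0,0,0,85,-45,-40,0,0,0,0,85,-45,-40,0,0,0,0,85,-45,-40,0,0,0,0,85,-45,-40,0,0,0,0,85,0,0,0,0,0,0,85]'; python3 snap.py A; python3 -c "
from h import *
crop('top9',265,210,45,40,'pics/q1.png',16)
crop('topA',232,205,85,55,'pics/r1.png',9);crop('sceneA',245,165,85,75,'pics/r2.png',8)"
```

```text
time: 26.25
tool_pos: [0.4766, -0.1227, 0.2334]
orientation: [0.0, 0.739, 0.674, 0.0]
force: [1.0, -0.1, -0.3]
finger_gap: 0.971
time: 27.0
tool_pos: [0.2751, -0.3287, 0.2423]
orientation: [0.001, 0.741, 0.671, -0.001]
force: [0.8, 1.1, 0.4]
finger_gap: 0.977
```

View pics/r1.png

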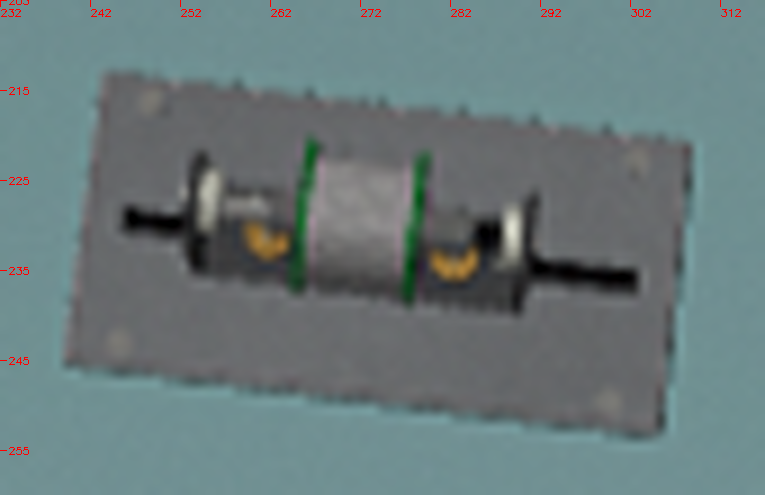

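View pics/r2.png

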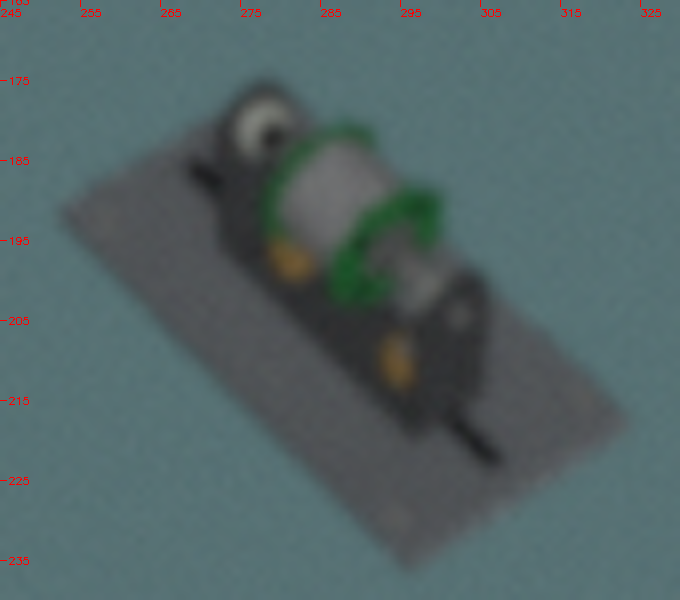

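View pics/topA.png

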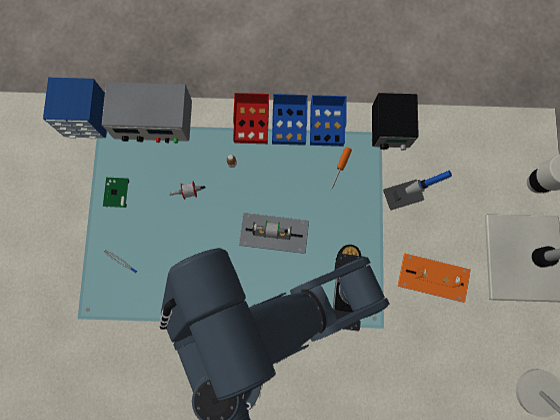

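```bash
python3 -c "
from station import manip
o=manip.get_obs();print(o['time'],o['force']);print(manip.job_done())"
```

```text
27.1 [ 0.54811995 -0.15449673  0.38669763]
the job is handed in; nothing more can be done
None
```

The green reel is loaded in the grey stand, and I handed the job in at about 27 s. I gripped it across the winding and pushed the sprung end into the +y cup. I then compressed the spring about 19 mm, swung the stiff end down in front of the -y cup, and eased the spring out.

**Fit:**
- **Sprung end:** it met the cup floor within about 0.1 mm of the predicted point. A sideways probe felt the bore wall.
- **Stiff end:** it passed the rim without contact and met its floor within about 0.4 mm of the estimate.
- **Final pictures:** the spindle is level, with both ends inside the white cups and the reel midway between the cheeks. The red reel and the other items look unmoved. The tip cleaner is partly hidden under the arm, which is clear above it.

**Forces:**
- **Spring:** the readings followed the spring values, about 8 to 9 N at most.
- **Overshoot:** I pushed slightly too far when seating the stiff end. That briefly added about 5 N, or roughly 17 N in all against the 20 N limit, and I backed it off before letting go.
- **Side loads:** they reached about 4 N and were also taken out.

**Disagreements:** the cameras disagreed with the robot by about 1 px, with the top view reading x about 2.5 mm high. I corrected for this using the held reel and by feel.

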